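# Show the rattle to the baby monitor

### The job

A parent on the phone wants to look the yellow rattle over through the baby monitor: swing the white camera's stiff arm round from the crib until its lens points straight at the middle of the green disc, then take the rattle out of the top blue tray by its handle. Finish while holding it still in the air with its ball head right above the middle of the disc at the height of the lens, uncovered by the fingers, the handle level and broadside to the lens (either end may be to the left). Do not let the rattle touch the camera, and leave the jar, the tub, the ring toy and the brush where they are.

Things in the scene. Friction and masses are not known exactly. Their poses are not given: they have to be found in the camera images.
- cam_arm (a joint): swing of the monitor camera's arm about its stand's upright post, rad, growing anticlockwise from above, range -0.3 to 3.6 (0: along the stand's +y). Stiff: it takes about 0.12 N m (1.6 N at the aerial) and stays where left. At first it looks towards the crib at the robot's left (0.35 to 0.95); swing it anticlockwise, past the robot's side, by 1 to 2.5 rad
- cam_pivot (a point): point on the vertical swing axis of the camera's arm, at lens height, 160 mm above the dresser top. The post is 18 mm thick, with a grey hub 28 mm across on it from 145 to 175 mm height
- cam_lens (a point): centre of the black lens's front, 105 mm out from the swing axis, 160 mm above the dresser top. Its +x is where the lens looks (level, away from the swing axis), +z up; it turns with the arm. The camera is a white ball of 58 mm diameter centred 30 mm behind this point, its top 189 mm above the dresser top
- cam_aerial (a point): a point inside the stub aerial on top of the camera, 216 mm above the dresser top: upright grey round rod of 12 mm diameter, free from 189 to 235 mm height, 75 mm out from the swing axis. A good handle: pinched from above it can be led along the arc with any gripper yaw
- stand: fixed stand of the camera: white foot of 90 mm diameter and 16 mm height, upright post; with the camera on it 235 mm tall. Origin under the foot's centre, on the swing axis; z up
- disc: fixed flat green disc, 70 mm diameter, 3 mm thick, lying on the dresser top within about 0.3 m of the stand. Origin at its underside's centre
- disc_mid (a point): centre of the green disc's upper face
- tiers: fixed stack of three pastel blue square open trays, 200 x 200 mm, 150 mm tall over all. Walls 4 mm thick. The top tray's inner floor is 114 mm above the dresser top, its rim 150 mm; it holds nothing but the rattle. Origin under the stack's centre, x and y along its sides
- rattle: loose yellow hard rattle, 60 to 130 g, lying in the top tray at any yaw, 130 mm long along its x. Square handle bar 16 x 16 mm, bare from x = -37 to +34 mm; ball head of 44 mm diameter with white band at the +x end; square teething frame 44 x 44 x 14 mm at the -x end. Origin under the handle's middle, level with the head's lowest point; handle axis 22 mm above it (own z)
- rattle_grip (a point): middle of the handle on its axis, close to the centre of mass; a good place to grip
- rattle_head (a point): centre of the rattle's ball head, 55 mm from rattle_grip along the rattle's +x
- jar: bystander: glass jar with closed aluminium lid, 72 mm diameter, 102 mm tall, origin under its centre
- tub: bystander: pink cream tub with white lid, 68 mm diameter, 60 mm tall, origin under its centre
- ring_toy: bystander: stacking ring toy with red knob, 72 mm diameter, 108 mm tall, origin under its centre
- brush: bystander: wooden baby brush lying flat, 165 x 45 mm, 28 mm tall, origin at its underside near the middle
Things that resemble listed ones, but are neither listed nor needed, are in the scene too. What is shaped like the rattle but purple is not meant.

How it is judged:
By the outcome, as a careful person would: the job done as asked, in the order asked, and still so for the second after the job is handed in, while the arm keeps its last pose, push and grip.
It also fails if it takes over 61 s, if anything falls off the work surface, if the arm or the gripper's body presses on something with over 40 N, if the wrist force passes 120 N, or if a joint passes its speed limit or range.

### The arm

A 6-joint arm with a two-finger parallel gripper is mounted at the origin on the work surface. World frame = base frame: x ahead of the robot, y to its left, z up, the work surface at z = 0. Lengths are in m, angles in rad, forces in N, time in s.
With the tool pointing down it reaches from about 0.3 to 0.775 m from the base axis. Payload 14.6 kg.
Tool frame: the origin (TCP) lies between the finger pads, 19 mm behind the fingertips; this is the grasp point; z points along the fingers, y is the line along which they close (so a half turn about z gives the same grasp; the last joint's range is limited). The gripper opens to 94 mm and grips with 3 to 60 N. Pads are 16 mm wide; open, the fingers measure 119 mm over their backs; the gripper's body (75 mm by 177 mm) begins 78 mm behind the grasp point.
Start: joints at [1.106, 0.3, 1.521, -0, 1.321, -0.067], TCP at [0.213, 0.507, 0.224] pointing down, gripper open.
Joint ranges: [-3.03, 3.03], [-0.79, 2.21], [0.23, 2.52], [-1.04, 4.18], [0, 3.07], [-2.55, 2.55]. Speed limits (rad/s): [2.22, 2.22, 2.57, 3.14, 3.14, 3.14].

### API

Orientations are given as [roll, pitch, yaw] about the fixed x, y, z axes, in that order (R = Rz(yaw) Ry(pitch) Rx(roll)).
In Python, from station import * gives the robot as it stands.
- The arm moves only by the tool send_rows, never from a script. Its argument "motion" is a list of rows, each a list of 3 entries, a list of its own where there are three numbers: the shift along the tool's x, y, z in units of 0.03 m (1.0 is 0.03 m), then the turn, a rotation vector about the tool's x, y, z in units of 0.12 rad (1.0 is 0.12 rad), then the opening, from -1 (shut) to 1 (fully open). In form: [[[x, y, z], [rx, ry, rz], grip], ...]. A call has 1 to 12 rows; each row shifts and turns the commanded pose from where the row before left it, along the tool's axes as they then stand; what a row does not reach is not made up. A row lasts 1/10 s, in which the tool goes at most 50 mm and 8.59 degrees, less where a joint would pass 70% of its speed; a pose out of reach is approached as far as the arm can. A call with a number of a shift or a turn outside -1 to 1 is refused whole. A call with a gripper value outside its range is refused whole. The fingers move at their own pace and stop on an object; "squeeze" is the grip in N (left out, the last holds). Time passes only in rows, so rows that do not move let the fingers close. It gives the time, the measured TCP pose, the force, the opening and the grip force at its end, in the units of the state.
- get_obs(): the state, without advancing time (a new reading comes with each control period).
- camera(name): name is "scene" or "top" or "wrist"; returns a dict with "pixels" (420x560x3 uint8, red, green, blue), "depth" (420x560 float32, m along the optical axis (not along the pixel's ray), 0 where there is no reading), "fx", "fy", "cx", "cy" (pixels), "dist" ([k1, k2, p1, p2, k3] as OpenCV has them; the pictures are not rectified), "rvec" (rotation vector, rad) and "tvec" (3), from world to camera coordinates, as OpenCV has them. Camera axes: x right, y down, z forward; pixel columns grow to the right and rows downward; lengths in m; the calibration is good to about 2 mm. A picture is of the moment at which its call begins.
- hand_in(): hands the job in; it is judged then, once.
The state is a dict: "time_s": time; "qpos": joint angles; "joint_vel": joint speeds; "tau": joint torques, N m; "ee_pos": TCP position; "eef_rot": TCP orientation; "force": force on the tool from outside, world axes, zero at the start; "moment": the same for the moment, N m; "grip_width": finger opening in m; "grip_force": force on a finger pad.
Only numpy, scipy, OpenCV 4.12 (cv2) and the standard library are available. Lean on these libraries where they do the work, as an engineer would, in place of code of your own. Each camera call takes 0.05 s, during which the arm holds its last target. There are 200 camera calls.

## Working session

There is one attempt and no reset: what is moved stays moved. The work goes in short steps, Python scripts to look and compute and a tool call to move; the robot and the scene stay as the last step left them, time stands still between calls to the robot, and variables do not carry over. Pictures are saved under pics/ and viewed, at most 10 in all, crops included, and the job is handed in when it is done.

Besides the shell and the picture viewer there is one more tool, called after "Emit:" as name(argument=value, ...), one argument or row to a line, values as JSON. send_rows: Moves the arm, as the interface text tells. Its arguments: {"type":"object","properties":{"motion":{"type":"array"},"squeeze":{"type":"number"}},"required":["motion"]}

```bash
mkdir -p pics
cat > h.py <<'E'
from station import *
import numpy as np, cv2
from scipy.spatial.transform import Rotation as R
def grab(n):
    c=camera(n); c['K']=np.array([[c['fx'],0,c['cx']],[0,c['fy'],c['cy']],[0,0,1.]]); c['R']=cv2.Rodrigues(np.array(c['rvec'],float))[0]; c['t']=np.array(c['tvec'],float).ravel(); c['d']=np.array(c['dist'],float); return c
def save(c,f): cv2.imwrite(f,c['pixels'][:,:,::-1])
def ray(c,uv):
    p=cv2.undistortPoints(np.array(uv,float).reshape(-1,1,2),c['K'],c['d']).reshape(-1,2)
    d=np.c_[p,np.ones(len(p))]@c['R']; return -c['R'].T@c['t'],d
def onz(c,uv,z):
    o,d=ray(c,uv); return o+d*((z-o[2])/d[:,2])[:,None]
def cloud(c,m):
    v,u=np.nonzero(m&(c['depth']>0)); o,d=ray(c,np.c_[u,v]); return o+d*c['depth'][v,u][:,None],np.c_[u,v]
def proj(c,P): return cv2.projectPoints(np.array(P,float).reshape(-1,1,3),np.array(c['rvec'],float),c['t'],c['K'],c['d'])[0].reshape(-1,2)
def tri(c1,a,c2,b):
    o1,d1=ray(c1,a);o2,d2=ray(c2,b);d1=d1[0];d2=d2[0]
    s=np.linalg.lstsq(np.c_[d1,-d2],o2-o1,rcond=None)[0]; p,q=o1+s[0]*d1,o2+s[1]*d2
    return (p+q)/2,np.linalg.norm(p-q)
E
python3 - <<'E'
from h import *
s=grab('scene');t=grab('top')
for n,c in(('scene',s),('top',t)): save(c,f'pics/{n}0.png'); print(n,-c['R'].T@c['t'],c['R'][2])
print(get_obs())
E
```

```text
scene [ 1.04667992 -0.99295959  1.15573865] [-0.36258552  0.61466831 -0.70051025]
top [ 0.41727955 -0.09455598  1.46751267] [ 0.09570453  0.00353253 -0.99540352]
{'time_s': 0.1, 'qpos': array([ 1.10641137e+00,  3.00379322e-01,  1.52151969e+00,  6.15828644e-06,
        1.32070150e+00, -6.66162705e-02]), 'joint_vel': array([-1.28037613e-03, -2.68745235e-03, -9.63539923e-05, -8.29700285e-04,
        1.35926049e-03,  1.29885117e-04]), 'tau': array([ 1.76840651e-03, -5.32644296e+01, -3.53279579e+01,  7.10426434e-02,
        2.34771747e-02, -5.97395865e-05]), 'ee_pos': array([0.21296125, 0.50686148, 0.22376263]), 'eef_rot': array([-3.14058742e+00, -7.30425485e-05,  2.74382240e+00]), 'force': array([ 1.14759771, -0.19277536, -0.35899927]), 'moment': array([ 0.04279157, -0.03368599, -0.03311159]), 'grip_force': 0.0, 'grip_width': 0.09422120558233385}
```

View pics/scene0.png

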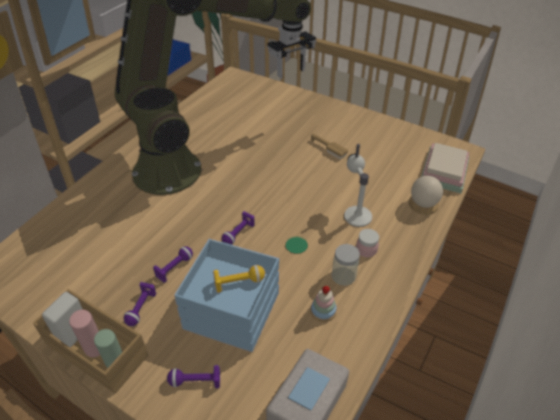

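View pics/top0.png

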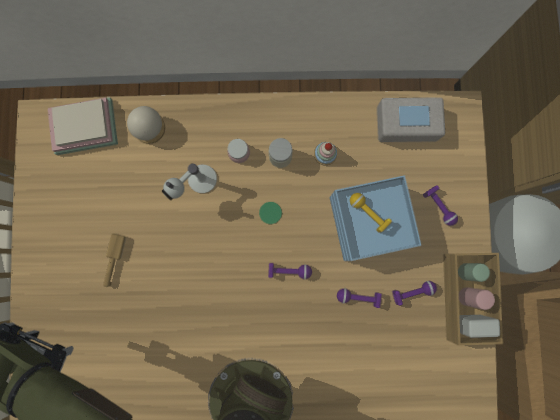

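Run:
```python
from h import *
s=grab('scene');t=grab('top')
def crop(c,x,y,w,h,k): return cv2.resize(c['pixels'][y:y+h,x:x+w],None,fx=k,fy=k,interpolation=cv2.INTER_CUBIC)[:,:,::-1]
a=np.hstack([crop(s,320,130,80,110,5)[:550],crop(t,140,140,80,110,5)])
cv2.imwrite('pics/c1.png',a)
b=np.hstack([crop(s,170,235,120,120,3.3),crop(t,325,170,120,120,3.3)])
cv2.imwrite('pics/c2.png',b)
for n,c in(('s',s),('t',t)):
    H=cv2.cvtColor(c['pixels'],cv2.COLOR_RGB2HSV)
    def big(m):
        k,l,st,ce=cv2.connectedComponentsWithStats(m.astype(np.uint8)); i=1+np.argmax(st[1:,4]); return l==i,ce[i],st[i]
    g=(H[...,0]>60)&(H[...,0]<90)&(H[...,1]>120); m,ce,st=big(g); P,_=cloud(c,m)
    (ex,ey),_,_=cv2.fitEllipse(max(cv2.findContours(m.astype(np.uint8),0,1)[0],key=len))
    print(n,'disc',ce,ex,ey,st,P.mean(0),onz(c,[ex,ey],.003))
    y=(H[...,0]>15)&(H[...,0]<32)&(H[...,1]>150)
    if n=='s': y[:200]=0
    m,ce,st=big(y);P,uv=cloud(c,m); print(n,'yel',ce,st,np.median(P,0),P.min(0),P.max(0))
    b=(H[...,0]>95)&(H[...,0]<115)&(H[...,1]>50)
    if n=='s': b[:200]=0
    m,ce,st=big(b);P,uv=cloud(c,m); top=P[(P[:,2]>.14)]; r=cv2.minAreaRect(top[:,:2].astype(np.float32));print('tray rim',r,P[:,2].max(),np.median(top[:,2]))
    fl=P[(P[:,2]<.13)&(P[:,2]>.1)]; print('floor',np.median(fl,0))
```

```text
s disc [296.23834197 244.94818653] 296.2239685058594 244.9745635986328 [287 239  19  13 193] [ 0.56659586 -0.07277798  0.00285178] [[ 0.56676297 -0.07302011  0.003     ]]
s yel [233.82926829 277.43554007] [214 267  42  24 287] [ 0.54297289 -0.3620589   0.14430022] [ 0.50074275 -0.40656273  0.12739784] [ 0.59340946 -0.31883629  0.16467212]
tray rim ((0.5342209339141846, -0.37006109952926636), (0.19858318567276, 0.2033926546573639), 10.96009635925293) 0.15573189203520887 0.14608328330272635
floor [ 0.52465111 -0.38095907  0.11395734]Traceback (most recent call last):
  File "<stdin>", line 12, in <module>
  File "<stdin>", line 11, in big
    return _wrapfunc(a, 'argmax', axis=axis, out=out, **kwds)
    return bound(*args, **kwds)
ValueError: attempt to get argmax of an empty sequence
```

View pics/c1.png

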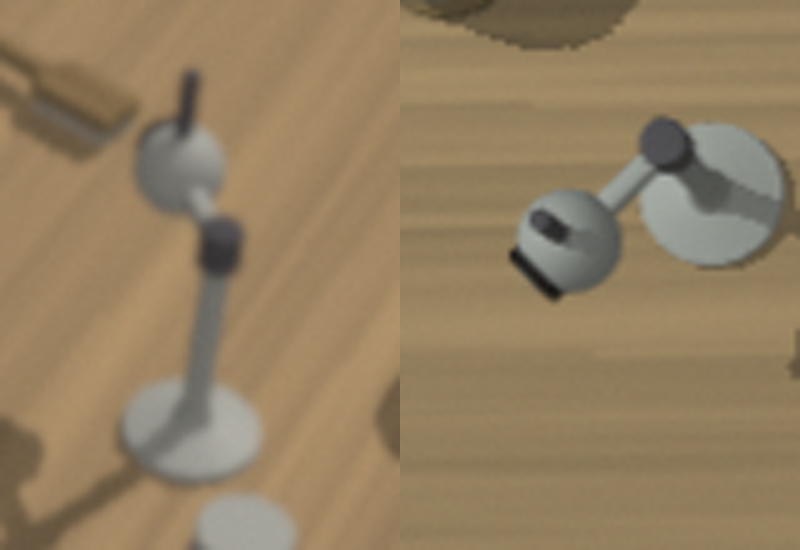

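View pics/c2.png

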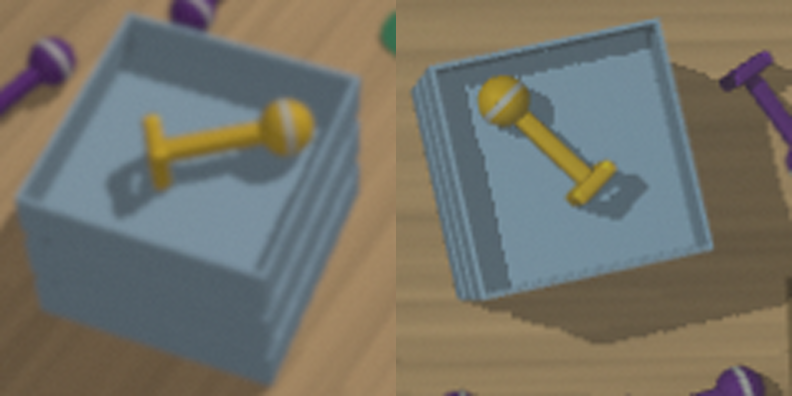

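The first pair (c1) shows the camera: hub top at scene (364,175) / top (193,168); aerial tip at (358,144) / (168,184); lens at top (167,195). The second pair (c2) shows the yellow rattle lying level in the top tray, head at scene (257,274) / top (357,200), frame at scene (217,281) / top (384,225).

Things that could be mistaken: for the rattle, purple ones at top (291,271), (360,298), (416,292), (441,206); for the camera, the beige ball at (146,125); for the tray, the basket at (473,298). Only the yellow one at (370,211), the white arm with the aerial at (173,187) and the green disc at (270,213) fit the description.

```bash
cat > m.py <<'E'
from h import *
s=grab('scene');t=grab('top')
def comp(m,uv):
    l=cv2.connectedComponents(m.astype(np.uint8))[1]; i=l[uv[1],uv[0]]; return (l==i)&m
def ell(m): return cv2.fitEllipse(max(cv2.findContours(m.astype(np.uint8),0,1)[0],key=len))[0]
E
python3 - <<'E'
from m import *
k=lambda x,y,ox,oy,f:[(x+.5)/f-.5+ox,(y+.5)/f-.5+oy]
S=lambda x,y:k(x,y,320,130,5); T=lambda x,y:k(x-400,y,140,140,5)
for n,a,b,z in(('hubtop',S(222,226),T(665,143),.175),('aertip',S(192,74),T(542,219),.235),('ball',S(180,167),T(569,241),.16),('foot',S(192,429),T(712,195),.016)):
    print(n,tri(s,a,t,b),onz(s,a,z),onz(t,b,z))
print('lens top',onz(t,T(535,273),.16))
# ball sphere fit
for c,ce in((s,S(180,167)),(t,T(569,241))):
    m=np.zeros(c['depth'].shape,np.uint8); cv2.circle(m,tuple(int(round(v)) for v in ce),7,1,-1); P,_=cloud(c,m>0); P=P[(P[:,2]>.13)&(P[:,2]<.19)]
    x=np.linalg.lstsq(np.c_[2*P,np.ones(len(P))],(P**2).sum(1),rcond=None)[0]; print('sph',x[:3],np.sqrt(x[3]+x[:3]@x[:3]),len(P))
out={}
for n,c,du,yu in(('s',s,(296,245),(233,279)),('t',t,(270,213),(370,211))):
    H=cv2.cvtColor(c['pixels'],cv2.COLOR_RGB2HSV); print(H[du[1],du[0]],H[yu[1],yu[0]])
    g=comp((H[...,0]>60)&(H[...,0]<95)&(H[...,1]>90),du); e=ell(g); print(n,'disc',e,g.sum(),onz(c,e,.003),np.median(cloud(c,g)[0],0))
    y=(H[...,0]>15)&(H[...,0]<32)&(H[...,1]>(150 if n=='s' else 130)); w=np.zeros_like(y); w[yu[1]-22:yu[1]+22,yu[0]-32:yu[0]+32]=1
    y&=w; P,uv=cloud(c,y); print('yel',y.sum(),P.min(0),P.max(0)); out[n]=(P,uv)
    d=np.percentile(P[:,2],[5,25,50,75,95]); print(d)
ks=lambda x,y:k(x,y,170,235,3.3); kt=lambda x,y:k(x-396,y,325,170,3.3)
for n,a,b in(('head',ks(286,127),kt(504,101)),('frame',ks(158,152),kt(592,183))): print(n,tri(s,a,t,b),onz(s,a,.136),onz(t,b,.136))
E
```

```text
hubtop (array([0.67451909, 0.13779328, 0.17603851]), np.float64(0.000734307148860116)) [[0.67385477 0.13870209 0.175     ]] [[0.67504995 0.1381787  0.175     ]]
aertip (array([0.62374091, 0.1916695 , 0.23449862]), np.float64(0.001222083590683976)) [[0.62353518 0.19052266 0.235     ]] [[0.62419047 0.19189161 0.235     ]]
ball (array([0.6234572 , 0.19357534, 0.16121537]), np.float64(0.001193183075977333)) [[0.62250485 0.19455436 0.16      ]] [[0.62416846 0.19417385 0.16      ]]
foot (array([0.67538415, 0.13932353, 0.0047524 ]), np.float64(0.0008080556981212153)) [[0.67870889 0.12796697 0.016     ]] [[0.67374941 0.13774225 0.016     ]]
lens top [[0.60668305 0.21302279 0.16      ]]
sph [0.6285181  0.18121102 0.17020937] 0.017385329171917385 146
sph [0.62139435 0.19133169 0.17535147] 0.01707171335935638 118
[ 73 130 108] [ 23 190 134]
s disc (296.1644287109375, 244.87265014648438) 235 [[ 0.56640451 -0.07275236  0.003     ]] [ 0.56638272 -0.07306436  0.00318211]
yel 329 [ 0.5028109  -0.40750573  0.12493152] [ 0.60336486 -0.30505695  0.16206081]
[0.13483016 0.14121261 0.14451643 0.15176367 0.15882293]
[ 71 108 111] [ 24 177 161]
t disc (270.1493225097656, 212.36831665039062) 355 [[ 0.56726431 -0.06947403  0.003     ]] [ 0.56769181 -0.06927348  0.00334731]
yel 354 [ 0.49509976 -0.40105449  0.12374777] [ 0.6028522  -0.29384772  0.16465424]
[0.13924801 0.143798   0.14806423 0.1548248  0.16045452]
head (array([ 0.58317362, -0.31613241,  0.13684731]), np.float64(0.000305155007069609)) [[ 0.58266345 -0.31565767  0.136     ]] [[ 0.58340458 -0.3161863   0.136     ]]
frame (array([ 0.51264569, -0.38801643,  0.13713043]), np.float64(0.0008060091533937265)) [[ 0.51239323 -0.38712503  0.136     ]] [[ 0.51240398 -0.38850956  0.136     ]]
```

```bash
cat >> h.py <<'E'
def yawy():  # heading of tool y, deg
    r=R.from_euler('xyz',get_obs()['eef_rot']).as_matrix(); return np.degrees(np.arctan2(r[1,1],r[0,1]))
def plan(p,yd=None):
    o=get_obs(); r=R.from_euler('xyz',o['eef_rot']); d=r.inv().apply(np.array(p)-o['ee_pos'])/.03
    if yd is not None:  # goal: tool vertical, tool y heading yd
        a=np.radians(yd); y=np.array([np.cos(a),np.sin(a),0]); z=np.array([0,0,-1.]); g=np.c_[np.cross(y,z),y,z]
        w=(r.inv()*R.from_matrix(g)).as_rotvec()/.12
    else: w=np.zeros(3)
    print('shift',d.round(2),'turn',w.round(2),'pos',o['ee_pos'].round(4),'yaw',round(yawy(),1),'t',o['time_s'])
E
python3 - <<'E'
from h import *
plan([.213,.507,.285]); plan([.624,.1915,.285],62.8)
E
```

```text
shift [ 0.   -0.   -2.03] turn [0. 0. 0.] pos [0.213  0.507  0.2241] yaw 67.2 t 0.3
shift [-16.7   -4.39  -2.03] turn [-0.   -0.    0.64] pos [0.213  0.507  0.2241] yaw 67.2 t 0.3
```

Emit:
send_rows(
  motion=[
    [[0,0,-0.7],[0,0,0],1],
    [[-0.5,0,-0.8],[0,0,0],1],
    [[-1,-0.3,-0.5],[0,0,0],1],
    [[-1,-0.3,0],[0,0,0],1],
    [[-1,-0.3,0],[0,0,0],1],
    [[-1,-0.3,0],[0,0,0],1],
    [[-1,-0.3,0],[0,0,0],1],
    [[-1,-0.3,0],[0,0,0],1],
    [[-1,-0.3,0],[0,0,0],1],
    [[-1,-0.3,0],[0,0,0],1],
    [[-1,-0.3,0],[0,0,0],1],
    [[-1,-0.3,0],[0,0,0],1],
  ],
  squeeze=15,
)

```text
time_s: 1.5
ee_pos: [0.4695, 0.3011, 0.2843]
eef_rot: [3.142, -0.0, 2.744]
force: [1.3, 0.2, -0.1]
grip_width: 0.0942
grip_force: 0.0
```

Emit:
send_rows(
  motion=[
    [[-1,-0.3,0],[0,0,0.3],1],
    [[-1,-0.3,0],[0,0,0.34],1],
    [[-1,-0.3,0],[0,0,0],1],
    [[-1,-0.3,0],[0,0,0],1],
    [[-1,-0.2,0],[0,0,0],1],
    [[-1,0,0],[0,0,0],1],
    [[-0.7,0,0],[0,0,0],1],
    [[0,0,0],[0,0,0],1],
    [[0,0,0],[0,0,0],1],
  ],
)

```text
time_s: 2.4
ee_pos: [0.6304, 0.1756, 0.2838]
eef_rot: [-3.141, -0.001, 2.667]
force: [0.0, -0.5, -0.1]
grip_width: 0.0939
grip_force: 0.0
```

Run:
```python
from h import *
plan([.624,.1915,.285],62.8)
w=grab('wrist'); save(w,'pics/w1.png'); print(proj(w,[[.624,.1915,.235],[.6745,.1385,.175],[.624,.1915,.16]]),-w['R'].T@w['t'])
```

```text
shift [ 0.43  0.37 -0.04] turn [-0.   -0.01 -0.  ] pos [0.6304 0.1756 0.2838] yaw 62.8 t 2.4
[[289.16049514 226.35356296]
 [256.21680292 285.63824907]
 [285.09011372 200.94613312]] [0.5649675  0.2104738  0.44485381]
```

View pics/w1.png

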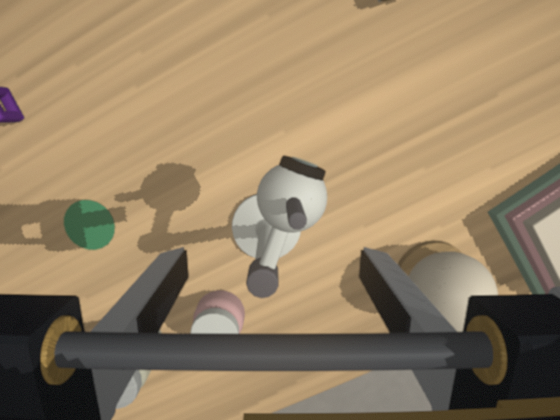

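The wrist view shows the aerial rod tip near (297,220), ball (292,196), lens (302,167), hub (262,277), disc (89,224).

Run:
```python
from h import *
w=grab('wrist'); print(w['fx'])
for n,uv,z in(('aer',[297,219],.235),('ball',[292,196],.16),('hub',[262,275],.175),('disc',[89.5,224],.003),('lens',[302,167],.16)): print(n,onz(w,uv,z))
H=cv2.cvtColor(w['pixels'],cv2.COLOR_RGB2HSV);g=((H[...,0]>60)&(H[...,0]<95)&(H[...,1]>90)).astype(np.uint8);c=max(cv2.findContours(g,0,1)[0],key=len);e=cv2.fitEllipse(c)[0];print(e,onz(w,e,.003))
print(get_obs()['ee_pos'],proj(w,[get_obs()['ee_pos']]))
```

```text
352.27374730869076
aer [[0.62180297 0.19826049 0.235     ]]
ball [[0.62270558 0.19879544 0.16      ]]
hub [[0.66808655 0.14760464 0.175     ]]
disc [[ 0.56571513 -0.06285029  0.003     ]]
lens [[0.60500271 0.21662654 0.16      ]]
(96.75055694580078, 234.97377014160156) [[ 0.5828742  -0.06275223  0.003     ]]
[0.63002544 0.17617641 0.28439509] [[270.94657261 278.81782298]]
```

Emit:
send_rows(
  motion=[
    [[0.45,0.4,0.25],[0,0,0],1],
    [[0,0,0.7],[0,0,0],1],
    [[0,0,0.7],[0,0,0],1],
    [[0,0,0.6],[0,0,0],0.6],
    [[0,0,0],[0,0,0],0.2],
    [[0,0,0],[0,0,0],0],
    [[0,0,0],[0,0,0],0],
    [[0,0,0],[0,0,0],0],
  ],
)

```text
time_s: 3.3
ee_pos: [0.6243, 0.1927, 0.2179]
eef_rot: [3.14, 0.001, 2.667]
force: [-0.3, -0.5, -0.1]
grip_width: 0.0574
grip_force: 0.0
```

Run:
```python
from h import *
plan([.624,.1915,.216],62.8)
w=grab('wrist'); save(w,'pics/w2.png')
```

```text
shift [-0.01 -0.04  0.06] turn [0.01 0.01 0.  ] pos [0.6243 0.1927 0.2179] yaw 62.8 t 3.3
```

View pics/w2.png

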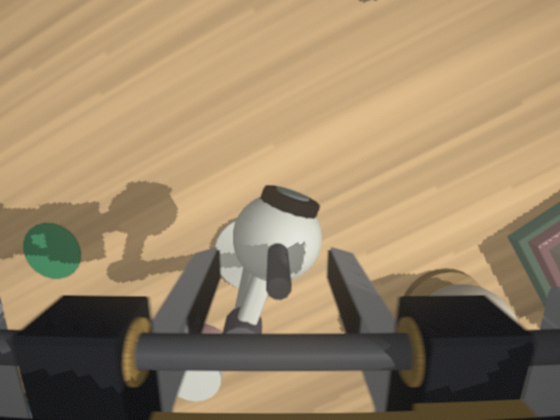

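The aerial stands centred between the fingers: tip at (279,285), fingertips at (218,252) and (332,252). Close on it.

Emit:
send_rows(
  motion=[
    [[0,0,0],[0,0,0],-0.5],
    [[0,0,0],[0,0,0],-1],
    [[0,0,0],[0,0,0],-1],
    [[0,0,0],[0,0,0],-1],
    [[0,0,0],[0,0,0],-1],
    [[0,0,0],[0,0,0],-1],
    [[0,0,0],[0,0,0],-1],
  ],
  squeeze=12,
)

```text
time_s: 4.05
ee_pos: [0.6241, 0.1927, 0.2168]
eef_rot: [3.141, -0.0, 2.667]
force: [-1.2, 2.8, -0.2]
grip_width: 0.0116
grip_force: 12.0
```

Run:
```python
from h import *
o=get_obs();plan([.624,.1915,.216],62.8);print(o['grip_width'],o['grip_force'],o['force'])
w=grab('wrist'); s=grab('scene'); 
a=np.hstack([w['pixels'][180:330,180:380],cv2.resize(s['pixels'][120:220,310:410],(150,150))]);cv2.imwrite('pics/w3.png',cv2.resize(a[:,:,::-1],None,fx=2.2,fy=2.2))
```

```text
shift [-0.02 -0.04  0.03] turn [ 0. -0.  0.] pos [0.6241 0.1927 0.2168] yaw 62.8 t 4.05
0.011640589416129991 12.000034153461456 [-1.21472634  2.83057744 -0.21541623]
```

View pics/w3.png

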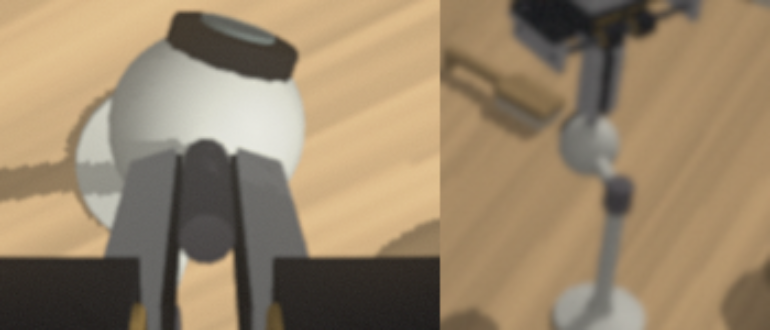

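Run:
```python
from h import *
c=np.array([.6748,.138]); p=get_obs()['ee_pos'][:2]; a0=np.arctan2(*(p-c)[::-1]); d=np.array([.567,-.071])-c; a1=np.arctan2(d[1],d[0])%(2*np.pi); print(np.degrees([a0,a1]),np.linalg.norm(p-c))
th=np.linspace(a0,a1,19); P=c+.0745*np.c_[np.cos(th),np.sin(th)]
r=R.from_euler('xyz',get_obs()['eef_rot']); D=np.diff(np.c_[P,P[:,0]*0],axis=0); print((r.inv().apply(D)/.03).round(2).tolist())
```

```text
[132.85807581 242.71579271] 0.07461041754960014
[[0.08, -0.25, -0.0], [0.05, -0.26, -0.0], [0.02, -0.26, -0.0], [-0.01, -0.26, -0.0], [-0.03, -0.26, -0.0], [-0.06, -0.26, -0.0], [-0.09, -0.25, -0.0], [-0.12, -0.24, -0.0], [-0.14, -0.22, -0.0], [-0.16, -0.21, -0.0], [-0.18, -0.19, -0.0], [-0.2, -0.17, -0.0], [-0.22, -0.15, -0.0], [-0.23, -0.12, -0.0], [-0.25, -0.1, -0.0], [-0.25, -0.07, -0.0], [-0.26, -0.04, -0.0], [-0.26, -0.01, -0.0]]
```

Emit:
send_rows(
  motion=[
    [[0.08,-0.25,0],[0,0,0],-1],
    [[0.05,-0.26,0],[0,0,0],-1],
    [[0.02,-0.26,0],[0,0,0],-1],
    [[-0.01,-0.26,0],[0,0,0],-1],
    [[-0.03,-0.26,0],[0,0,0],-1],
    [[-0.06,-0.26,0],[0,0,0],-1],
  ],
)

```text
time_s: 4.75
ee_pos: [0.6014, 0.151, 0.2169]
eef_rot: [3.141, 0.0, 2.667]
force: [0.4, 3.7, -0.3]
grip_width: 0.0119
grip_force: 12.0
```

Emit:
send_rows(
  motion=[
    [[-0.09,-0.25,0],[0,0,0],-1],
    [[-0.12,-0.24,0],[0,0,0],-1],
    [[-0.14,-0.22,0],[0,0,0],-1],
    [[-0.16,-0.21,0],[0,0,0],-1],
    [[-0.18,-0.19,0],[0,0,0],-1],
    [[-0.2,-0.17,0],[0,0,0],-1],
  ],
)

```text
time_s: 5.35
ee_pos: [0.6083, 0.1049, 0.2169]
eef_rot: [3.141, 0.001, 2.667]
force: [5.1, 7.0, -0.3]
grip_width: 0.0114
grip_force: 12.0
```

Emit:
send_rows(
  motion=[
    [[-0.22,-0.15,0],[0,0,0],-1],
    [[-0.23,-0.12,0],[0,0,0],-1],
    [[-0.25,-0.1,0],[0,0,0],-1],
    [[-0.25,-0.07,0],[0,0,0],-1],
    [[-0.26,-0.04,0],[0,0,0],-1],
    [[-0.26,-0.01,0],[0,0,0],-1],
    [[0,0,0],[0,0,0],-1],
    [[0,0,0],[0,0,0],-1],
  ],
)

```text
time_s: 6.15
ee_pos: [0.6414, 0.0747, 0.2168]
eef_rot: [3.136, 0.001, 2.669]
force: [9.9, 21.9, -1.1]
grip_width: 0.0117
grip_force: 12.0
```

Run:
```python
from h import *
o=get_obs();print(o['ee_pos'],o['force'],o['grip_width'])
c=np.array([.6748,.138]);v=o['ee_pos'][:2]-c;print(np.linalg.norm(v),np.degrees(np.arctan2(v[1],v[0]))%360)
s=grab('scene');t=grab('top');w=grab('wrist')
a=np.hstack([cv2.resize(s['pixels'][120:270,260:410],(380,380)),cv2.resize(t['pixels'][120:270,160:310],(380,380))]);cv2.imwrite('pics/c3.png',a[:,:,::-1])
```

```text
[0.64138102 0.07465457 0.21682787] [ 9.92318601 21.92124205 -1.084894  ] 0.01168874142280864
0.07162032941605397 242.18533759899526
```

View pics/c3.png

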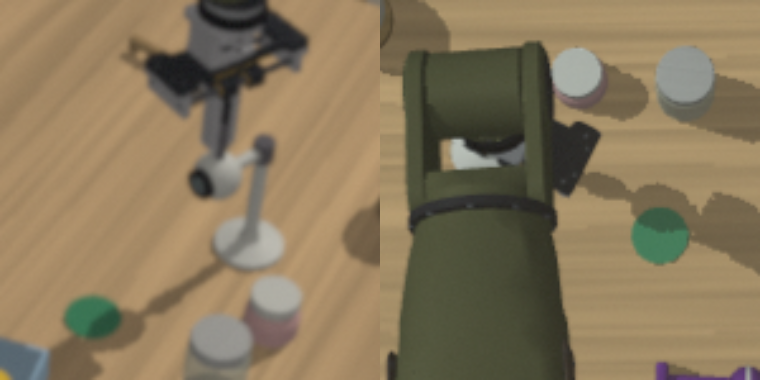

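Camera swung: lens points toward the disc, at (200,182) in the left half, disc at (92,317). The arm pulls inward at 24 N, so I'll relax a little radially before opening, then lift and measure the aim.

Emit:
send_rows(
  motion=[
    [[0,0.1,0],[0,0,0],-1],
    [[0,0,0],[0,0,0],-1],
  ],
)

```text
time_s: 6.5
ee_pos: [0.6418, 0.0749, 0.2169]
eef_rot: [3.141, 0.0, 2.667]
force: [0.9, 5.5, 3.9]
grip_width: 0.0117
grip_force: 12.0
```

Run:
```python
from h import *
from scipy.optimize import least_squares
o=get_obs();print(o['ee_pos'],o['force'])
P=np.array([[.6241,.1927],[.6014,.151],[.6083,.1049],o['ee_pos'][:2]])
for r in (.073,.075):
    f=least_squares(lambda c:np.linalg.norm(P-c,axis=1)-r,[.675,.138]);v=P[-1]-f.x;print(r,f.x,f.fun,np.degrees(np.arctan2(v[1],v[0]))%360)
```

```text
[0.6418121  0.07485983 0.21687148] [0.85377838 5.49124798 3.89028938]
0.073 [0.67348605 0.13964883] [-5.19600661e-04 -2.57094563e-05  8.69490705e-04 -8.83059079e-04] 243.94698772693843
0.075 [0.67594721 0.14001394] [-0.00108144  0.00035237  0.00121768 -0.0014455 ] 242.34935541409342
```

Release, lift, and move off towards the tray, then measure the aim.

Emit:
send_rows(
  motion=[
    [[0,0,0],[0,0,0],-0.5],
    [[0,0,0],[0,0,0],0],
    [[0,0,0],[0,0,0],0.3],
    [[0,0,0],[0,0,0],0.3],
    [[0,0,-0.5],[0,0,0],0.3],
    [[0,0,-0.8],[0,0,0],0.3],
    [[0,0,-0.8],[0,0,0],0.3],
    [[0,0,-0.5],[0,0,0],0.3],
    [[0.2,-0.8,0],[0,0,0],0.3],
    [[0.2,-1,0],[0,0,0],0.3],
    [[0.2,-1,0],[0,0,0],0.3],
    [[0.2,-1,0],[0,0,0],0.3],
  ],
)

```text
time_s: 7.7
ee_pos: [0.5673, -0.0165, 0.2947]
eef_rot: [-3.141, 0.0, 2.667]
force: [-0.1, -0.7, 0.7]
grip_width: 0.0613
grip_force: 0.0
```

Emit:
send_rows(
  motion=[
    [[0.2,-1,0],[0,0,0.8],0.3],
    [[0.2,-1,0],[0,0,0.8],0.3],
    [[0.2,-1,0],[0,0,0.8],0.3],
    [[0.2,-1,0],[0,0,0.8],0.3],
    [[0.2,-1,0],[0,0,0.8],0.3],
    [[0,-1,0],[0,0,0.8],0.3],
    [[0,-0.5,0],[0,0,0.8],0.3],
    [[0,0,0],[0,0,0.8],0.3],
    [[0,0,0],[0,0,0.8],0.3],
    [[0,0,0],[0,0,0.8],0.3],
  ],
)

```text
time_s: 8.7
ee_pos: [0.4152, -0.1391, 0.2949]
eef_rot: [3.141, 0.0, 1.703]
force: [-0.5, -0.0, -0.4]
grip_width: 0.0611
grip_force: 0.0
```

Run:
```python
from h import *
plan([.5447,-.3554,.24],-44.4); print(get_obs()['qpos'].round(2))
s=grab('scene');t=grab('top')
a=np.hstack([cv2.resize(s['pixels'][125:245,290:385],(380,480),interpolation=2),cv2.resize(t['pixels'][140:245,170:265],(420,464),interpolation=2)[:480]][0:1]+[cv2.copyMakeBorder(cv2.resize(t['pixels'][140:245,170:265],None,fx=4,fy=4,interpolation=2),0,60,0,0,cv2.BORDER_CONSTANT)]);cv2.imwrite('pics/c4.png',a[:,:,::-1])
```

```text
shift [-7.72  3.33  1.83] turn [0.   0.   7.56] pos [ 0.4152 -0.1391  0.2949] yaw 7.5 t 8.7
[-0.41 -0.01  1.71 -0.    1.44 -0.54]
```

View pics/c4.png

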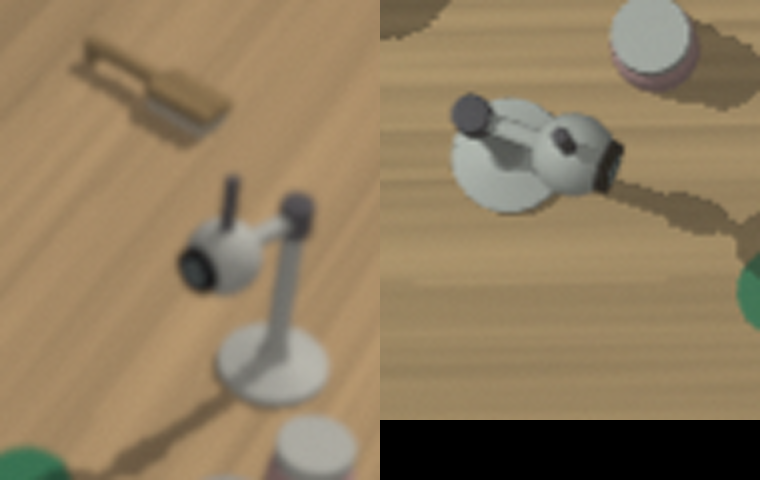

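View c4: hub top at scene crop (297,202), top crop (472,114); ball (226,257)/(572,154); lens front (196,270)/(613,168); aerial tip (233,179)/(560,137).

Run:
```python
from h import *
s=grab('scene');t=grab('top')
S=lambda x,y:[(x+.5)/4-.5+290,(y+.5)/4-.5+125]; T=lambda x,y:[(x-380+.5)/4-.5+170,(y+.5)/4-.5+140]
disc={'s':np.array([.5664,-.0728]),'t':np.array([.5673,-.0695])}
r={}
for n,a,b,z in(('hub',S(297,202),T(472,114),.175),('aer',S(233,179),T(560,137),.235),('ball',S(226,257),T(572,154),.16),('lens',S(196,270),T(613,168),.16)):
    r[n]=(onz(s,a,z)[0,:2],onz(t,b,z)[0,:2]); print(n,tri(s,a,t,b)[0].round(4),r[n][0].round(4),r[n][1].round(4))
A=lambda v:np.degrees(np.arctan2(v[1],v[0]))%360
for i,d in enumerate(disc.values()):
    h=r['hub'][i]; print('want',A(d-h),*( (n,A(r[n][i]-h).round(1),np.linalg.norm(r[n][i]-h).round(4)) for n in('aer','ball','lens')))
```

```text
hub [0.6746 0.1377 0.1749] [0.6741 0.1371] [0.6753 0.1381]
aer [0.647  0.0698 0.233 ] [0.6477 0.0672] [0.6469 0.0697]
ball [0.6487 0.0714 0.1584] [0.6491 0.0694] [0.6488 0.0714]
lens [0.6377 0.0426 0.1625] [0.6364 0.045 ] [0.6384 0.0431]
want 242.82999014018725 ('aer', np.float64(249.3), np.float64(0.0748)) ('ball', np.float64(249.7), np.float64(0.0722)) ('lens', np.float64(247.7), np.float64(0.0995))
want 242.52558550204128 ('aer', np.float64(247.5), np.float64(0.0741)) ('ball', np.float64(248.4), np.float64(0.0718)) ('lens', np.float64(248.8), np.float64(0.1019))
```

Camera's arm is at about 248.5° against 242.7° wanted: the aerial sat 5 mm off along the pads. I'll re-pinch with the closing line tangential, so that closing centres it where it belongs.

Run:
```python
from h import *
plan([.6404,.0714,.295],-27.3)
```

```text
shift [ 5.9   8.4  -0.01] turn [0.   0.   5.13] pos [ 0.4154 -0.1389  0.2948] yaw 8.0 t 8.9
```

Emit:
send_rows(
  motion=[
    [[0.7,1,0],[0,0,0],0.3],
    [[0.7,1,0],[0,0,0],0.3],
    [[0.7,1,0],[0,0,0],0.3],
    [[0.7,1,0],[0,0,0],0.3],
    [[0.7,1,0],[0,0,0],0.3],
    [[0.7,1,0],[0,0,0],0.3],
    [[0.7,1,0],[0,0,0],0.3],
    [[0.7,1,0],[0,0,0],0.3],
    [[0.3,0.4,0],[0,0,0.5],0.3],
  ],
)

```text
time_s: 9.8
ee_pos: [0.6423, 0.0728, 0.2937]
eef_rot: [-3.14, -0.0, 1.651]
force: [0.3, -0.4, 0.7]
grip_width: 0.0614
grip_force: 0.0
```

Emit:
send_rows(
  motion=[
    [[0,0,0],[0,0,1],0.3],
    [[0,0,0],[0,0,1],0.3],
    [[0,0,0],[0,0,1],0.3],
    [[0,0,0],[0,0,1],0.3],
    [[0,0,0],[0,0,0.6],0.3],
    [[0,0,0],[0,0,0],0.3],
    [[0,0,0],[0,0,0],0.3],
  ],
)

```text
time_s: 10.5
ee_pos: [0.6411, 0.0707, 0.2946]
eef_rot: [-3.141, 0.0, 1.099]
force: [-0.5, -0.2, -0.3]
grip_width: 0.0612
grip_force: 0.0
```

Run:
```python
from h import *
plan([.6404,.0714,.217],-27.3)
```

```text
shift [ 0.01 -0.03  2.59] turn [-0.    0.    0.04] pos [0.6411 0.0707 0.2946] yaw -27.1 t 10.5
```

Emit:
send_rows(
  motion=[
    [[0,-0.03,0.8],[0,0,0],0.3],
    [[0,0,0.8],[0,0,0],0.3],
    [[0,0,0.7],[0,0,0],0.3],
    [[0,0,0.28],[0,0,0],0.3],
    [[0,0,0],[0,0,0],-0.4],
    [[0,0,0],[0,0,0],-0.8],
    [[0,0,0],[0,0,0],-1],
    [[0,0,0],[0,0,0],-1],
    [[0,0,0],[0,0,0],-1],
    [[0,0,0],[0,0,0],-1],
    [[0,0,0],[0,0,0],-1],
    [[0,0,0],[0,0,0],-1],
  ],
)

```text
time_s: 11.7
ee_pos: [0.6404, 0.0709, 0.2177]
eef_rot: [3.141, -0.0, 1.095]
force: [0.9, -3.3, 1.4]
grip_width: 0.0118
grip_force: 12.0
```

Run:
```python
from h import *
plan([.6404,.0714,.217],-27.3);o=get_obs();print(o['force'],o['grip_width'])
```

```text
shift [ 0.01 -0.01  0.02] turn [ 0.01 -0.    0.  ] pos [0.6404 0.0709 0.2177] yaw -27.3 t 11.7
[ 0.85706219 -3.28323944  1.44990743] 0.011774854064337644
```

Emit:
send_rows(
  motion=[
    [[0,0,0],[0,0,0],-0.5],
    [[0,0,0],[0,0,0],0],
    [[0,0,0],[0,0,0],0.3],
    [[0,0,0],[0,0,0],0.3],
    [[0,0,-0.5],[0,0,0],0.3],
    [[0,0,-0.8],[0,0,0],0.3],
    [[0,0,-0.8],[0,0,0],0.3],
    [[0,0,-0.5],[0,0,0],0.3],
    [[-0.8,0.2,0],[0,0,0],0.3],
    [[-1,0.26,0],[0,0,0],0.3],
    [[-1,0.26,0],[0,0,0],0.3],
    [[-1,0.26,0],[0,0,0],0.3],
  ],
)

```text
time_s: 12.9
ee_pos: [0.6138, -0.0446, 0.2953]
eef_rot: [-3.142, -0.0, 1.095]
force: [-0.0, 0.0, 0.6]
grip_width: 0.0611
grip_force: 0.0
```

Emit:
send_rows(
  motion=[
    [[-1,0.26,0],[0,0,0],0.3],
    [[-1,0.26,0],[0,0,0],0.3],
    [[-1,0.26,0],[0,0,0],0.3],
    [[-1,0.26,0],[0,0,0],0.3],
    [[-1,0.26,0],[0,0,0],0.3],
    [[-1,0.26,0],[0,0,0],0.3],
    [[-1,0.26,0],[0,0,0],0.3],
    [[-0.6,0.26,0],[0,0,0.5],0.3],
    [[0,0,0],[0,0,1],0.3],
    [[0,0,0],[0,0,1],0.3],
    [[0,0,0],[0,0,0],0.3],
    [[0,0,0],[0,0,0],0.3],
  ],
)

```text
time_s: 14.1
ee_pos: [0.5652, -0.2748, 0.2953]
eef_rot: [-3.141, -0.0, 0.799]
force: [0.7, 0.8, -0.6]
grip_width: 0.061
grip_force: 0.0
```

Run:
```python
from h import *
plan([.5447,-.3554,.24],-44.4)
s=grab('scene');t=grab('top');w=grab('wrist')
b=lambda i:cv2.copyMakeBorder(i,0,max(0,480-i.shape[0]),0,0,0)
a=np.hstack([cv2.resize(s['pixels'][150:210,320:385],None,fx=4,fy=4,interpolation=2),cv2.resize(t['pixels'][155:215,175:240],None,fx=4,fy=4,interpolation=2),cv2.resize(w['pixels'][:, 100:460],(280,240))[:240]])
cv2.imwrite('pics/c5.png',a[:,:,::-1]); print(proj(w,[[.5832,-.3161,.136],[.5126,-.388,.136],[.5447,-.3554,.136]]))
```

```text
shift [-2.4   1.38  1.84] turn [-0.   -0.    0.02] pos [ 0.5652 -0.2748  0.2953] yaw -44.2 t 14.1
[[318.71161554 224.53311684]
 [314.9311191  319.22831351]
 [316.68485204 278.12722709]]
```

View pics/c5.png

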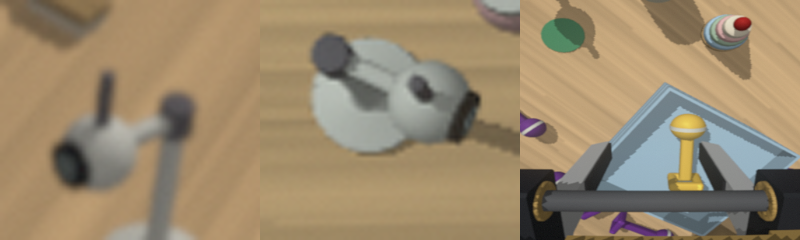

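c5: hub top (178,104)/(332,54), ball (101,152)/(429,101), lens (71,165)/(470,117), aerial tip (107,75)/(417,84); wrist part shows the rattle's head at about (315,221) in the full wrist frame, close to the prediction (319,225).

Run:
```python
from h import *
s=grab('scene');t=grab('top')
S=lambda x,y:[(x+.5)/4-.5+320,(y+.5)/4-.5+150]; T=lambda x,y:[(x-260+.5)/4-.5+175,(y+.5)/4-.5+155]
disc=[np.array([.5664,-.0728]),np.array([.5673,-.0695])]
r={}
for n,a,b,z in(('hub',S(178,103),T(332,54),.175),('aer',S(107,75),T(417,84),.235),('ball',S(101,152),T(429,101),.16),('lens',S(71,165),T(470,117),.16)):
    r[n]=(onz(s,a,z)[0,:2],onz(t,b,z)[0,:2]); print(n,tri(s,a,t,b)[0].round(4),r[n][0].round(4),r[n][1].round(4))
A=lambda v:np.degrees(np.arctan2(v[1],v[0]))%360
for i,d in enumerate(disc):
    h=r['hub'][i]; print('want',A(d-h),*( (n,A(r[n][i]-h).round(1),np.linalg.norm(r[n][i]-h).round(4)) for n in('aer','ball','lens')))
# ball by bright mask in top
H=cv2.cvtColor(t['pixels'],cv2.COLOR_RGB2HSV)
w=grab('wrist'); W=cv2.cvtColor(w['pixels'],cv2.COLOR_RGB2HSV)
for n,c,H in(('t',t,H),('s',s,cv2.cvtColor(s['pixels'],cv2.COLOR_RGB2HSV)),('w',w,W)):
    y=(H[...,0]>17)&(H[...,0]<32)&(H[...,1]>(150)); 
    k,l,st,ce=cv2.connectedComponentsWithStats(y.astype(np.uint8)); print(n,[(ce[i].round(0),st[i,4]) for i in range(1,k) if st[i,4]>80])
```

```text
hub [0.6751 0.1381 0.1739] [0.6753 0.1365] [0.6753 0.1381]
aer [0.6419 0.0714 0.2334] [0.6421 0.069 ] [0.6423 0.0716]
ball [0.6437 0.0733 0.1595] [0.6436 0.0724] [0.6439 0.0735]
lens [0.6319 0.045  0.1628] [0.6309 0.048 ] [0.6322 0.0452]
want 242.51551693984612 ('aer', np.float64(243.8), np.float64(0.0752)) ('ball', np.float64(243.7), np.float64(0.0714)) ('lens', np.float64(243.4), np.float64(0.0989))
want 242.52558550204128 ('aer', np.float64(243.6), np.float64(0.0742)) ('ball', np.float64(244.1), np.float64(0.0718)) ('lens', np.float64(245.1), np.float64(0.1024))
t []
s [(array([ 3., 51.]), np.int32(209)), (array([234., 277.]), np.int32(284))]
w [(array([316., 212.]), np.int32(715)), (array([313., 282.]), np.int32(1001)), (array([320., 323.]), np.int32(550))]
```

Run:
```python
from h import *
A=lambda v:np.degrees(np.arctan2(v[1],v[0]))%180
for n in('top','scene'):
  for _ in range(2):
    c=grab(n);P,uv=cloud(c,np.ones(c['depth'].shape,bool))
    m=(P[:,2]>.11)&(P[:,2]<.27)&(np.linalg.norm(P[:,:2]-[.65,.09],axis=1)<.1)
    Q=onz(c,uv[m],.16)[:,:2]; g=Q.mean(0)
    ax=np.linalg.svd(Q-g,full_matrices=False)[2][0]
    # body only by distance from hub: lateral mid of pixels per slice
    u=np.array([np.cos(np.radians(243.)),np.sin(np.radians(243.))]);p=np.array([-u[1],u[0]]); h=np.array([.6752,.138])
    a=(Q-h)@u;b=(Q-h)@p; sl=[((b[(a>k)&(a<k+.008)].max()+b[(a>k)&(a<k+.008)].min())/2,((a>k)&(a<k+.008)).sum()) for k in np.arange(-.016,.112,.008) if ((a>k)&(a<k+.008)).sum()>3]
    print(n,m.sum(),g,A(ax)+180,[(round(x*1000,1),k) for x,k in sl])
# disc, foot subpixel in top
```

```text
top 523 [0.65059588 0.08864709] 243.81505818167886 [(np.float64(0.4), np.int64(26)), (np.float64(-0.2), np.int64(27)), (np.float64(-1.6), np.int64(25)), (np.float64(-2.9), np.int64(22)), (np.float64(0.0), np.int64(15)), (np.float64(-0.0), np.int64(14)), (np.float64(-0.1), np.int64(17)), (np.float64(1.6), np.int64(19)), (np.float64(2.1), np.int64(46)), (np.float64(0.8), np.int64(54)), (np.float64(0.8), np.int64(55)), (np.float64(0.6), np.int64(63)), (np.float64(1.2), np.int64(51)), (np.float64(1.7), np.int64(48)), (np.float64(1.0), np.int64(36))]
top 525 [0.65052155 0.08860391] 243.75345711642254 [(np.float64(0.4), np.int64(26)), (np.float64(-0.2), np.int64(27)), (np.float64(-1.6), np.int64(25)), (np.float64(-2.9), np.int64(22)), (np.float64(0.0), np.int64(15)), (np.float64(-0.0), np.int64(14)), (np.float64(-0.1), np.int64(17)), (np.float64(1.6), np.int64(19)), (np.float64(2.1), np.int64(46)), (np.float64(0.8), np.int64(54)), (np.float64(0.8), np.int64(56)), (np.float64(0.6), np.int64(64)), (np.float64(1.2), np.int64(51)), (np.float64(1.7), np.int64(48)), (np.float64(1.0), np.int64(36
[... 490 characters left out ...]
64(41)), (np.float64(4.6), np.int64(38)), (np.float64(5.8), np.int64(36)), (np.float64(6.4), np.int64(26))]
scene 551 [0.65025573 0.09285163] 252.6773294221927 [(np.float64(-7.8), np.int64(18)), (np.float64(-2.2), np.int64(23)), (np.float64(3.4), np.int64(23)), (np.float64(-21.8), np.int64(26)), (np.float64(-18.1), np.int64(37)), (np.float64(-9.0), np.int64(37)), (np.float64(-1.5), np.int64(38)), (np.float64(1.5), np.int64(37)), (np.float64(-10.3), np.int64(33)), (np.float64(-6.6), np.int64(40)), (np.float64(-3.7), np.int64(42)), (np.float64(0.3), np.int64(42)), (np.float64(1.5), np.int64(41)), (np.float64(4.6), np.int64(38)), (np.float64(5.8), np.int64(35)), (np.float64(8.1), np.int64(24))]
```

The aim is within about 1°, which is inside measuring error. Now the rattle.

Emit:
send_rows(
  motion=[
    [[-0.8,0.5,0],[0,0,0],0.3],
    [[-0.8,0.5,0.4],[0,0,0],0.3],
    [[-0.8,0.38,0.8],[0,0,0],0.3],
    [[0,0,0.8],[0,0,0],0.3],
    [[0,0,0.8],[0,0,0],0.3],
    [[0,0,0.7],[0,0,0],0.3],
    [[0,0,0],[0,0,0],0.3],
    [[0,0,0],[0,0,0],0.3],
  ],
)

```text
time_s: 15.4
ee_pos: [0.5445, -0.3554, 0.1911]
eef_rot: [3.141, -0.0, 0.795]
force: [-0.2, 0.4, 1.2]
grip_width: 0.061
grip_force: 0.0
```

Run:
```python
from h import *
plan([.5447,-.3554,.139],-44.4)
w=grab('wrist');W=cv2.cvtColor(w['pixels'],cv2.COLOR_RGB2HSV);y=(W[...,0]>17)&(W[...,0]<32)&(W[...,1]>150);P,uv=cloud(w,y);P=P[(P[:,2]>.1)&(P[:,2]<.18)]
r=R.from_euler('xyz',get_obs()['eef_rot']);q=r.inv().apply(P-get_obs()['ee_pos']);
for a in np.arange(-.07,.08,.01):
    k=q[(q[:,0]>a)&(q[:,0]<a+.01)]
    if len(k)>5: print(round(a+.005,3),(np.array([k[:,1].min(),k[:,1].max(),k[:,2].min()])*1000).round(1),len(k))
```

```text
shift [0.   0.   1.74] turn [ 0.   -0.   -0.01] pos [ 0.5445 -0.3554  0.1911] yaw -44.4 t 15.4
-0.045 [-24.2  16.4  31.2] 612
-0.035 [-24.1  16.3  31.8] 880
-0.025 [-11.5   2.8  45.7] 299
-0.015 [-10.7   2.1  45.2] 301
-0.005 [-10.6   2.1  45.9] 269
0.005 [-10.5   1.4  45.4] 202
0.015 [-10.4   1.9  45.7] 226
0.025 [-10.3   1.9  45.9] 286
0.035 [-10.2   2.5  45.5] 210
0.045 [-13.    7.9  33.9] 65
0.055 [-22.1  11.3  32.6] 292
0.065 [-22.6  16.2  32.4] 975
0.075 [-19.6  12.7  36.2] 641
```

Emit:
send_rows(
  motion=[
    [[0,0,0.6],[0,0,0],0.3],
    [[0,0,0.6],[0,0,0],0.3],
    [[0,0,0.53],[0,0,0],0.3],
    [[0,0,0],[0,0,0],0.1],
    [[0,0,0],[0,0,0],-0.3],
    [[0,0,0],[0,0,0],-1],
    [[0,0,0],[0,0,0],-1],
    [[0,0,0],[0,0,0],-1],
    [[0,0,0],[0,0,0],-1],
    [[0,0,0],[0,0,0],-1],
    [[0,0,0],[0,0,0],-1],
    [[0,0,0],[0,0,0],-1],
  ],
  squeeze=30,
)

```text
time_s: 16.65
ee_pos: [0.5444, -0.3554, 0.1387]
eef_rot: [3.141, -0.0, 0.795]
force: [-1.6, 0.8, 3.4]
grip_width: 0.016
grip_force: 29.9
```

Emit:
send_rows(
  motion=[
    [[0,0,-0.3],[0,0,0],-1],
    [[0,0,-0.6],[0,0,0],-1],
    [[0,0,-0.8],[0,0,0],-1],
    [[0,0,-0.8],[0,0,0],-1],
    [[0,0,-0.8],[0,0,0],-1],
    [[0,0,-0.3],[0,0,0],-1],
    [[0,0,0],[0,0,0],-1],
    [[0,0,0],[0,0,0],-1],
  ],
)

```text
time_s: 17.45
ee_pos: [0.5441, -0.3551, 0.2452]
eef_rot: [-3.14, 0.0, 0.795]
force: [-0.5, 0.3, -1.1]
grip_width: 0.0156
grip_force: 29.9
```

Run:
```python
from h import *
o=get_obs();print(o['grip_width'],o['grip_force'],o['force'],o['qpos'].round(2)); plan([.616,-.096,.25],62.8)
```

```text
0.015564722309021605 29.914622604846954 [-0.47663022  0.34452456 -1.08003164] [-0.63  0.52  1.17 -0.    1.45  0.14]
shift [ 7.84 -4.34 -0.16] turn [-1.00e-02 -1.00e-02 -1.56e+01] pos [ 0.5441 -0.3551  0.2452] yaw -44.4 t 17.45
```

Emit:
send_rows(
  motion=[
    [[0,0,0],[0,0,-0.6],-1],
    [[0,0,0],[0,0,-1],-1],
    [[0,0,0],[0,0,-1],-1],
    [[0,0,0],[0,0,-1],-1],
    [[0,0,0],[0,0,-1],-1],
    [[0,0,0],[0,0,-1],-1],
    [[0,0,0],[0,0,-1],-1],
    [[0,0,0],[0,0,-1],-1],
    [[0,0,0],[0,0,-1],-1],
    [[0,0,0],[0,0,-1],-1],
    [[0,0,0],[0,0,-1],-1],
    [[0,0,0],[0,0,-1],-1],
  ],
)

```text
time_s: 18.65
ee_pos: [0.544, -0.3551, 0.2447]
eef_rot: [-3.141, -0.002, 2.192]
force: [0.7, -0.2, -1.7]
grip_width: 0.0156
grip_force: 29.9
```

Emit:
send_rows(
  motion=[
    [[0,0,0],[0,0,-1],-1],
    [[0,0,0],[0,0,-1],-1],
    [[0,0,0],[0,0,-1],-1],
    [[0,0,0],[0,0,-1],-1],
    [[0.2,0.6,0],[0,0,0],-1],
    [[0.2,1,0],[0,0,0],-1],
    [[0.2,1,0],[0,0,0],-1],
    [[0.2,1,0],[0,0,0],-1],
    [[0.2,1,0],[0,0,0],-1],
    [[0.2,1,0],[0,0,0],-1],
    [[0.2,1,0],[0,0,0],-1],
    [[0.2,0.6,0],[0,0,0],-1],
  ],
)

```text
time_s: 19.85
ee_pos: [0.6004, -0.1382, 0.2453]
eef_rot: [3.142, -0.002, 2.666]
force: [0.3, 1.3, -1.4]
grip_width: 0.0158
grip_force: 29.9
```

Emit:
send_rows(
  motion=[
    [[0.2,0.6,0],[0,0,0],-1],
    [[0,0.4,0.4],[0,0,0],-1],
    [[0,0,0.7],[0,0,0],-1],
    [[0,0,0.7],[0,0,0],-1],
    [[0,0,0.4],[0,0,0],-1],
    [[0,0,0],[0,0,0],-1],
    [[0,0,0],[0,0,0],-1],
  ],
)

```text
time_s: 20.55
ee_pos: [0.6089, -0.1119, 0.1807]
eef_rot: [3.142, 0.0, 2.666]
force: [-0.5, -0.4, -0.6]
grip_width: 0.0157
grip_force: 29.9
```

```bash
cat > rt.py <<'E'
from h import *
plan([.616,-.096,.162],62.8)
for n in('scene','top'):
    c=grab(n);H=cv2.cvtColor(c['pixels'],cv2.COLOR_RGB2HSV); P,uv=cloud(c,(H[...,0]>15)&(H[...,0]<34)&(H[...,1]>130))
    m=(P[:,2]>.11)&(P[:,2]<.2)&(np.linalg.norm(P[:,:2]-[.59,-.08],axis=1)<.13);P=P[m];uv=uv[m]
    if len(P)<10: print(n,'few',len(P)); continue
    a=np.array([np.cos(np.radians(152.8)),np.sin(np.radians(152.8)),0]); t=P@a; t-=np.array([.5668,-.0712,0])@a
    b=P@np.array([np.cos(np.radians(62.8)),np.sin(np.radians(62.8)),0])-np.array([.5668,-.0712])@[np.cos(np.radians(62.8)),np.sin(np.radians(62.8))]
    print(n,len(P),'uv',uv.min(0),uv.max(0))
    for k in np.arange(-.14,.04,.01):
        s=(t>k)&(t<k+.01)
        if s.sum()>3: print(round((k+.005)*1000),'lat',(b[s].min()*1000).round(),(b[s].max()*1000).round(),'z',(np.percentile(P[s,2],[5,95])*1000).round(),s.sum())
E
python3 rt.py
```

```text
shift [0.03 0.58 0.62] turn [ 0.  0. -0.] pos [ 0.6089 -0.1119  0.1807] yaw 62.8 t 20.55
scene 267 uv [290 201] [321 236]
-105 lat -44.0 2.0 z [162. 199.] 140
-95 lat -42.0 2.0 z [165. 200.] 36
-85 lat -28.0 -20.0 z [186. 193.] 5
-75 lat -30.0 -16.0 z [175. 189.] 19
-65 lat -28.0 -14.0 z [180. 190.] 14
-55 lat -22.0 -10.0 z [183. 186.] 6
-25 lat -30.0 -23.0 z [176. 191.] 7
-15 lat -36.0 -21.0 z [169. 191.] 32
-5 lat -28.0 -16.0 z [186. 199.] 6
top 19 uv [278 195] [283 199]
-35 lat -25.0 -12.0 z [182. 192.] 15
```

Finish the approach, then measure the head in the scene view.

Emit:
send_rows(
  motion=[
    [[0,0.3,0.3],[0,0,0],-1],
    [[0,0.28,0.25],[0,0,0],-1],
    [[0,0,0],[0,0,0],-1],
    [[0,0,0],[0,0,0],-1],
    [[0,0,0],[0,0,0],-1],
  ],
)

```text
time_s: 21.15
ee_pos: [0.6168, -0.0964, 0.1641]
eef_rot: [3.142, 0.0, 2.667]
force: [0.8, -1.2, -0.9]
grip_width: 0.0157
grip_force: 29.9
```

```bash
sed -i 's/^    for k in.*/    m8=np.zeros(c["depth"].shape,np.uint8); m8[uv[:,1],uv[:,0]]=255; cv2.imwrite(f"pics\/m_{n}.png",m8)\n&/; s/H\[...,1\]>130/H[...,1]>95/; s/P\[:,2\]<.2)/P[:,2]<.195)/' rt.py
cat >> rt.py <<'E'
w=grab('wrist');W=cv2.cvtColor(w['pixels'],cv2.COLOR_RGB2HSV);P,uv=cloud(w,(W[...,0]>15)&(W[...,0]<34)&(W[...,1]>120));o=get_obs()
q=R.from_euler('xyz',o['eef_rot']).inv().apply(P-o['ee_pos']); m=(np.abs(q[:,2])<.03)&(np.abs(q[:,0])<.09)&(np.abs(q[:,1])<.04); q=q[m]
for k in np.arange(-.07,.09,.01):
    s=(q[:,0]>k)&(q[:,0]<k+.01)
    if s.sum()>5: print('w',round((k+.005)*1000),(np.percentile(q[s,1],[1,99])*1000).round(1),'ztop',(np.percentile(q[s,2],[3,50])*1000).round(1),s.sum())
E
python3 rt.py
```

```text
shift [ 0.03 -0.    0.07] turn [0. 0. 0.] pos [ 0.6168 -0.0964  0.1641] yaw 62.8 t 21.15
scene 310 uv [295 202] [326 238]
-105 lat -26.0 19.0 z [144. 185.] 156
-95 lat -25.0 19.0 z [149. 184.] 45
-85 lat -11.0 -1.0 z [168. 174.] 5
-75 lat -12.0 5.0 z [162. 172.] 23
-65 lat -12.0 4.0 z [162. 173.] 16
-55 lat -5.0 7.0 z [165. 173.] 9
-25 lat -12.0 -5.0 z [159. 174.] 11
-15 lat -22.0 -2.0 z [152. 174.] 32
-5 lat -10.0 -1.0 z [176. 184.] 7
top 11 uv [273 193] [276 196]
-35 lat -3.0 7.0 z [166. 171.] 11
w -45 [-11.8  14.1] ztop [-20.9 -19.8] 713
w -35 [-10.8  13.5] ztop [-20.9 -19.5] 257
w -25 [-6.   9.3] ztop [-6.8 -5.5] 414
w -15 [-6.4  9.2] ztop [-6.7 -5.5] 566
w -5 [-6.5  9.3] ztop [-8.  -5.6] 628
w 5 [-6.6  9.7] ztop [-6.8 -5.5] 672
w 15 [-6.5  8.8] ztop [-6.8 -5.5] 655
w 25 [-6.4  8.7] ztop [-6.7 -5.5] 684
w 35 [-6.8  8.6] ztop [-8.9 -5.5] 654
w 45 [-16.4  18.2] ztop [-17.9 -13.4] 1312
w 55 [-18.7  20.4] ztop [-19.7 -17. ] 916
w 65 [-18.4  20.3] ztop [-19.3 -15.7] 2003
w 75 [-14.7  16.2] ztop [-15.3 -10.3] 1315
```

Run:
```python
from h import *
c=grab('scene');H=cv2.cvtColor(c['pixels'],cv2.COLOR_RGB2HSV); P,uv=cloud(c,(H[...,0]>15)&(H[...,0]<34)&(H[...,1]>95))
a=np.array([np.cos(np.radians(152.8)),np.sin(np.radians(152.8))]);b=np.array([a[1],-a[0]]); D=np.array([.5664,-.0728])
Q=(P[:,:2]-D); t=Q@a; l=Q@b; m=(P[:,2]>.13)&(P[:,2]<.195)&(abs(l)<.04)&(t>-.13)&(t<-.09)
print(np.percentile(t[m],[5,25,50,75,95]).round(4),np.percentile(l[m],[2,98]),np.percentile(P[m,2],[2,98]))
t=grab('top');H=t['pixels'].astype(int)
P,uv=cloud(t,np.ones(t['depth'].shape,bool)); 
# visible whole head in top view?
p=proj(t,[[.5668,-.0712,.182],[.5668,-.0712,.16]]).round().astype(int);print(p,t['pixels'][p[0,1]-8:p[0,1]+9:4,p[0,0]-8:p[0,0]+9:4].tolist())
```

```text
[-0.1082 -0.1062 -0.104  -0.1004 -0.0956] [-0.02316312  0.0194718 ] [0.14391335 0.18672387]
[[270 206]
 [270 207]] [[[74, 75, 54], [71, 73, 52], [66, 67, 49], [66, 67, 49], [66, 67, 50]], [[76, 79, 57], [77, 79, 59], [78, 81, 59], [75, 76, 56], [71, 73, 53]], [[51, 50, 46], [52, 50, 47], [55, 54, 52], [51, 49, 46], [51, 50, 47]], [[78, 81, 58], [77, 79, 56], [73, 76, 55], [59, 59, 48], [47, 47, 42]], [[77, 78, 56], [76, 79, 57], [76, 78, 57], [73, 75, 53], [67, 68, 50]]]
```

Emit:
send_rows(
  motion=[
    [[0.02,0.03,0.08],[0,0,0],-1],
    [[0,0,0],[0,0,0],-1],
    [[0,0,0],[0,0,0],-1],
    [[0,0,0],[0,0,0],-1],
    [[0,0,0],[0,0,0],-1],
    [[0,0,0],[0,0,0],-1],
    [[0,0,0],[0,0,0],-1],
    [[0,0,0],[0,0,0],-1],
  ],
)

```text
time_s: 22.2
ee_pos: [0.6166, -0.0953, 0.1616]
eef_rot: [-3.142, 0.0, 2.667]
force: [-0.5, 0.1, -1.9]
grip_width: 0.0159
grip_force: 29.9
```

Run:
```python
from h import *
plan([.6165,-.0962,.162],62.8);o=get_obs();print(o['grip_width'],o['joint_vel'].round(3))
# camera still in place? (scene: ball and hub from depth)
c=grab('scene');P,uv=cloud(c,np.ones(c['depth'].shape,bool));m=(P[:,2]>.13)&(P[:,2]<.185)&(np.linalg.norm(P[:,:2]-[.64,.074],axis=1)<.045);print(m.sum(),P[m].mean(0))
print(hand_in())
```

```text
shift [-0.01 -0.03 -0.01] turn [-0.  0.  0.] pos [ 0.6166 -0.0953  0.1616] yaw 62.8 t 22.2
0.015870124314362445 [ 0.    -0.001 -0.     0.     0.003 -0.001]
179 [0.65594013 0.06390355 0.16640578]
the job is handed in; nothing more can be done
None
```

I handed the job in at 22.2 s, with the lens pointing at the disc to within about 1° and the rattle held still by its handle. Its head is about 2 mm or less off the disc's centre and within about 2 mm of lens height, with the handle level and broadside to the lens; I last measured the aim before picking up the rattle, and it took two swings because the first overshot by about 6°.

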